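# Hang the drain basket in the parts-washing tub

### The arm

A 6-joint arm with a two-finger parallel gripper is mounted at the origin on a cart in front of the work surface, level with it; the furniture and walls round the work are solid. World frame = base frame: x ahead of the robot, y to its left, z up, the work surface at z = 0. Lengths are in m, angles in rad, forces in N, time in s.
With the tool pointing down it reaches from about 0.375 to 0.9 m from the base axis. Payload 3.1 kg.
Tool frame: the origin (TCP) lies between the finger pads; the fingertips stand 17 mm ahead of it and the grasp point (between the pads) lies 2 mm behind it (robot.nose_length is the distance from the TCP to the fingertips, in m); z points along the fingers, y is the line along which they close (so a half turn about z gives the same grasp; the last joint's range is limited). The gripper opens to 87 mm and grips with 3 to 60 N. Pads are 19 mm wide; open, the fingers measure 117 mm over their backs; the gripper's body (75 mm by 190 mm) begins 51 mm behind the grasp point.
Start: joints at [-1.446, 0.527, 1.433, -0, 1.181, -0.178], TCP at [0.187, -0.596, 0.24] pointing down, gripper open.
Joint ranges: [-3.08, 3.08], [-0.75, 2.2], [0.22, 2.44], [-1.43, 4.57], [0, 2.65], [-2.85, 2.85]. Speed limits (rad/s): [2.79, 2.79, 3.14, 3.14, 3.14, 3.14].

### API

Orientations are given as a unit quaternion [x, y, z, w].
In Python, from rig import robot, cams gives the robot as it stands.
- The arm moves only by the shell command python3 -m pendant 'ROWS' [FORCE]. ROWS is JSON, a list of rows, each an object with "jaw": the opening, from 0 (shut) to 1 (fully open); "linear": the shift along the tool's x, y, z in cm, a list of three; "twist": the turn about the tool's z in degrees. A call has 1 to 12 rows; each row shifts and turns the commanded pose from where the row before left it, along the tool's axes as they then stand; what a row does not reach is not made up. A row lasts 1/12 s, in which the tool goes at most 41.7 mm and 7.16 degrees, less where a joint would pass 70% of its speed; a pose out of reach is approached as far as the arm can. A call is refused whole if a number of a shift passes 4.17 or a number of a turn 7.16, either way. A call with a gripper value outside its range is refused whole. The fingers move at their own pace and stop on an object; FORCE is the grip in N (left out, the last holds). Time passes only in rows, so rows that do not move let the fingers close. It gives the time, the measured TCP pose, the force, the opening and the grip force at its end, in the units of the state.
- robot.get_obs(): the state, without advancing time (a new reading comes with each control period).
- cams.camera(name): name is "side" or "top"; returns a dict with "color" (400x640x3 uint8, blue, green, red), "depth" (400x640 float32, m along the optical axis (not along the pixel's ray), 0 where there is no reading), "fov_y" (degrees; the focal length in pixels is half the picture's height over the tangent of half this angle, whatever the lens; pixels are square), "cx", "cy" (the principal point, pixels), "view" (4x4, takes a point from world to camera coordinates). Camera axes: x right, y down, z forward; pixel columns grow to the right and rows downward; lengths in m; the calibration is good to about 2 mm. A picture is of the moment at which its call begins.
- robot.hand_in(): hands the job in; it is judged then, once.
The state is a dict: "time": time; "q": joint angles; "joint_velocities": joint speeds; "joint_torque": joint torques, N m; "position": TCP position; "tool_rot": TCP orientation; "ft_force": force on the tool from outside, world axes, zero at the start; "moment": the same for the moment, N m; "grip_width": finger opening in m; "grip_force": force on a finger pad.
Only numpy, scipy, OpenCV 4.12 (cv2) and the standard library are available. Lean on these libraries where they do the work, as an engineer would, in place of code of your own. Each camera call takes 0.05 s, during which the arm holds its last target. There are 200 camera calls.

### The job

A washed bearing is waiting in the wire drain basket. Hang the basket inside the green parts-washing tub by its own hook plate, over the rim that carries the brass stud, at the place along that rim where the hole in the hook plate drops over the stud and the plate lies flush on the rim. Leave it hanging there by itself with the bearing still in it, and leave the spanner, the brush and the jar of nails where they are.

Things in the scene. Friction and masses are not known exactly. Their poses are not given: they have to be found in the camera images.
- tub: Green steel parts-washing tub, open, empty, standing fast: 186 (x) x 208 (y) x 125 mm tall; inside 150 x 172, floor 14 mm up. Origin under its middle, z up. A box rim 18 mm wide, 20 tall, flush with the inner wall faces, runs round the top; its flat top is 125 mm up. The long rim on the tub's -x side carries an upright brass stud, 9 mm thick, 11 mm tall, tip tapered.
- rim_mid (a point): Middle of the top face of the rim with the stud (tub frame -84, 0, 125 mm), axes as the tub's: y along the rim, +x into the tub. The stud stands on the rim's centre line (x = 0) but is clamped in a slot anywhere up to 18 mm to either side along y; where it stands today is not measured: see it or feel for it.
- basket: Loose wire basket, 0.4 kg, 72 (x) x 108 (y) x 50 mm tall. Origin under its middle, z up. On its -x side a steel hook plate 120 mm wide (y), 4 mm thick: back plate (outer face x = -40) rising to a level leaf (underside 86 mm up) out to x = -66, then a lip 28 mm down, its edge flared 5 mm outward. Gap between back plate and lip: 22 mm, for the 18 mm rim.
- basket_grip (a point): Middle of the black rubber sleeve on the basket's rigid bail handle (basket frame -14, 0, 135 mm), above its balance point. The sleeve is 16 mm thick (x), 64 mm long (y), 18 mm tall; take it from above, across its thickness.
- hook_hole (a point): Centre, at the leaf's underside, of the 14 mm hole through the hook leaf (basket frame -51, 0, 86 mm; axes as the basket's). Hung up, the basket can slide about 26 mm either way from the rim's middle before its back plate meets the tub's end walls. The leaf then always covers the stud: unless the hole is over it the leaf rides on its tip, up to 11 mm too high.
- bearing: Loose steel ball bearing, 52 mm across, 15 mm tall, 0.13 kg, lying flat on the basket's floor. Origin at the centre of its underside.
- wrench_17: Loose combination spanner, 204 mm, lying at the bench's front edge; to be left alone. Origin under its middle.
- paint_brush: Loose flat paint brush, 218 mm, lying to the left of the tub; to be left alone. Origin under its middle.
- nail_jar: Loose glass jar of nails with a yellow lid, 97 mm tall, at the back, in front of a wall shelf (front edge at x = 0.74 m, underside 0.37 m up); to be left alone. Origin under its middle.
There are look-alikes about, which are no part of the job. Leave any brown or orange look-alike of the bearing alone.

How it is judged:
At the end, for the whole second after the job is handed in: Basket inside the tub, at rest, hook over the stud's rim: leaf's hole at most 3 mm above flush with the rim top (so over the stud) and within 5 mm of the rim's centre line; basket within 0.08 rad of upright and of the rim's direction; bearing lying in it (z of hook_hole in the frame of tub between 0.121 and 0.128 m and x of hook_hole in the frame of tub between -0.089 and -0.079 m and x of basket in the frame of tub above -0.05 m and angle between basket's own z axis and vertical below 0.08 rad and angle between the y axis of basket and the y axis of tub, either way round below 0.08 rad and z of bearing in the frame of basket between 0 and 0.03 m and horizontal distance between bearing and basket below 0.045 m and linear speed of basket below 0.02 m/s); the robot touches nothing.
It fails at once if the spanner, the brush or the jar of nails was shifted by more than 30 mm (distance of any of wrench_17, paint_brush, nail_jar from where it was at the start of the episode above 0.03 m).
It also fails if it takes over 61 s, if anything falls off the work surface, if the arm or the gripper's body presses on something with over 40 N, if the wrist force passes 120 N, or if a joint passes its speed limit or range.

## Working session

There is one attempt and no reset: what is moved stays moved. The work goes in short steps, Python scripts to look and compute and a shell command to move; the robot and the scene stay as the last step left them, time stands still between calls to the robot, and variables do not carry over. Pictures are saved under pics/ and viewed, at most 10 in all, crops included, and the job is handed in when it is done.

```bash
mkdir -p pics; ls; python3 - <<'E'
from rig import robot,cams
import cv2,numpy as np
for n in("top","side"):
    c=cams.camera(n);cv2.imwrite(f"pics/{n}0.png",c["color"]);np.savez(f"pics/{n}0.npz",**c)
    print(n,c["fov_y"],c["cx"],c["cy"]);print(np.round(c["view"],3).tolist(),(c["depth"]>0).mean())
o=robot.get_obs();print(o)
E
```

```text
pics
top 46.01740044780844 314.1792867993746 198.87291076375388
[[-0.006, -1.0, 0.014, 0.101], [-0.99, 0.004, -0.144, 0.559], [0.144, -0.015, -0.989, 1.283], [0.0, 0.0, 0.0, 1.0]] 0.99601171875
side 45.49643479952939 316.1659982817269 193.73324289670092
[[0.999, 0.049, -0.01, -0.539], [0.018, -0.538, -0.843, 0.143], [-0.047, 0.842, -0.538, 1.13], [0.0, 0.0, 0.0, 1.0]] 0.99608203125
{'time': 0.1, 'q': array([-1.44548513e+00,  5.28344201e-01,  1.43372296e+00,  3.19390474e-06,
        1.18140090e+00, -1.78482941e-01]), 'joint_velocities': array([-0.0007087 , -0.00181904, -0.00317194, -0.00031755,  0.00047604,
       -0.00012511]), 'joint_torque': array([-2.74386375e-04, -4.40986454e+01, -1.77151179e+01,  6.34759362e-02,
        5.33817674e-02, -4.65963251e-05]), 'position': array([ 0.18692732, -0.5957646 ,  0.23870356]), 'tool_rot': array([ 9.88485462e-01,  1.51312960e-01,  2.64030335e-05, -9.37332529e-04]), 'ft_force': array([-0.46177862, -0.18237231,  0.53531208]), 'moment': array([-0.02925697, -0.00559064, -0.02602944]), 'grip_force': 0.0, 'grip_width': 0.08712578154863072}
```

View pics/top0.png

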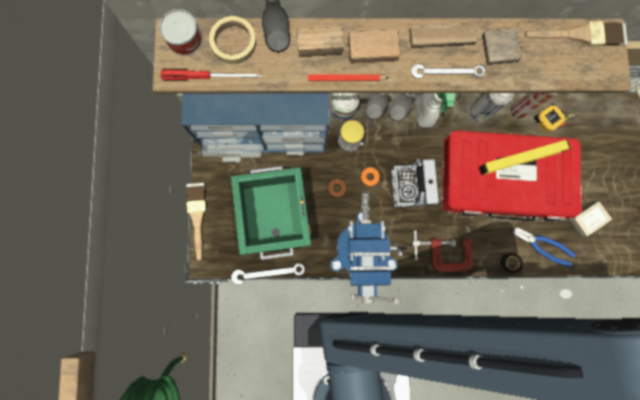

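View pics/side0.png

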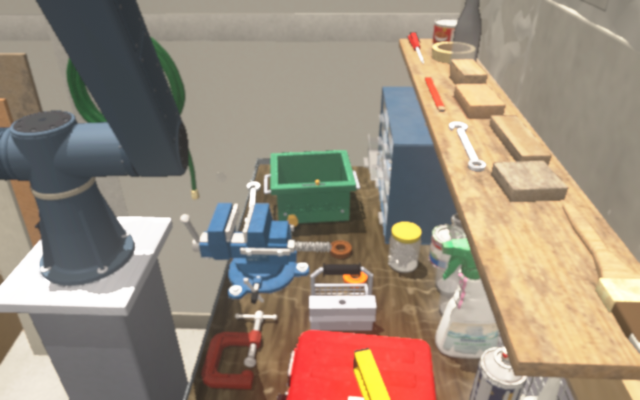

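The top view shows the tub at about (271,210) with its stud at (302,202) on the right rim. The basket is at (408,185) with its hook leaf at (430,182), so both -x sides face right in the image (world -y). I'll crop in and measure.

```bash
cat > h.py <<'E'
import numpy as np,cv2
def load(f): return dict(np.load(f))
def foc(c): return 200/np.tan(np.radians(c["fov_y"])/2)
def pts(c):
    f=foc(c);v,u=np.mgrid[:400,:640];d=c["depth"]
    p=np.stack([(u-c["cx"])/f*d,(v-c["cy"])/f*d,d],-1);R=c["view"][:3,:3];t=c["view"][:3,3]
    return (p-t)@R
def ray(c,u,v,z):
    f=foc(c);R=c["view"][:3,:3];t=c["view"][:3,3];o=-R.T@t
    d=R.T@np.array([(u-c["cx"])/f,(v-c["cy"])/f,1]);return o+d*(z-o[2])/d[2]
def proj(c,p):
    f=foc(c);q=c["view"][:3,:3]@p+c["view"][:3,3];return q[0]/q[2]*f+c["cx"],q[1]/q[2]*f+c["cy"]
def rect(P):
    r=cv2.minAreaRect((P[:,:2]*1000).astype(np.float32));return np.round(cv2.boxPoints(r),1).tolist(),np.round(r[0],1),np.round(r[1],1),r[2]
E
python3 - <<'E'
from h import *
for n in("top","side"):
    c=load(f"pics/{n}0.npz");P=pts(c);col=c["color"];h=cv2.cvtColor(col,cv2.COLOR_BGR2HSV)
    g=cv2.inRange(h,(65,80,30),(90,255,255))>0
    x,y,z=P[...,0],P[...,1],P[...,2]
    gm=g&(z>.112)&(z<.135)&(y>.05)&(x>.3); print(n,"rim",rect(P[gm]),np.median(z[gm]))
    ym=(h[...,0]>12)&(h[...,0]<35)&(h[...,1]>110)&(z>.1)&(z<.16)&(x<.6)&(y>.05)
    print("stud",ym.sum(),[(u,v,P[v,u].round(4).tolist()) for v,u in np.argwhere(ym)])
    box=(y<0)&(y>-.25)&(x>.42)&(x<.7)
    for a,b in((.078,.1),(.12,.16)):
        m=box&(z>a)&(z<b)&(col.max(-1)>(120 if a<.1 else 0))
        k,l,s,ce=cv2.connectedComponentsWithStats(m.astype(np.uint8))
        for i in range(1,k):
            if s[i,4]>15: print(a,s[i].tolist(),rect(P[l==i]),np.median(z[l==i]))
    r=(slice(120,280),slice(225,450)) if n=="top" else (slice(140,340),slice(240,440))
    im=cv2.resize(col[r],None,fx=3.5 if n=="top" else 3,fy=3.5 if n=="top" else 3,interpolation=cv2.INTER_CUBIC);cv2.imwrite(f"pics/{n}0c.png",im)
E
```

```text
top rim ([[404.29998779296875, 292.5], [428.0, 108.0], [633.4000244140625, 134.5], [609.5999755859375, 318.8999938964844]], array([518.8, 213.5]), array([207.1, 186. ]), 7.331603527069092) 0.12556682605265135
stud 5 [(np.int64(301), np.int64(201), [0.5401, 0.1334, 0.1356]), (np.int64(302), np.int64(201), [0.5405, 0.1308, 0.1324]), (np.int64(301), np.int64(202), [0.5369, 0.1334, 0.1397]), (np.int64(302), np.int64(202), [0.5376, 0.1308, 0.1345]), (np.int64(302), np.int64(203), [0.5353, 0.1309, 0.1322])]
0.078 [423, 159, 16, 45, 486] ([[540.0999755859375, -206.39999389648438], [542.0, -238.1999969482422], [662.0, -231.10000610351562], [660.0999755859375, -199.3000030517578]], array([ 601. , -218.8]), array([120.2,  31.9]), 3.3980252742767334) 0.0899382465614045
0.078 [362, 193, 9, 30, 141] ([[488.1000061035156, -52.400001525878906], [567.7000122070312, -57.400001525878906], [569.0999755859375, -35.400001525878906], [489.5, -30.399999618530273]], array([528.6, -43.9]), array([22.1, 79.7]), 86.42220306396484) 0.08227909156927295
0.078 [352, 221, 2, 15, 16] ([[453.70001220703125, -1.5], [4
[... 11119 characters left out ...]
5999755859375, -239.0], [659.5999755859375, -233.1999969482422], [657.9000244140625, -199.10000610351562]], array([ 599.3, -219. ]), array([119.1,  34.1]), 2.824103832244873) 0.08827585634625269
0.12 [254, 206, 18, 38, 446] ([[420.0, -93.30000305175781], [442.20001220703125, -93.30000305175781], [442.5, -0.8999999761581421], [420.29998779296875, -0.800000011920929]], array([431.3, -47.1]), array([92.5, 22.2]), 89.82428741455078) 0.14536840534498074
0.12 [311, 262, 62, 15, 533] ([[539.5, -177.1999969482422], [541.0, -196.5], [653.2999877929688, -188.10000610351562], [651.9000244140625, -168.8000030517578]], array([ 596.4, -182.6]), array([112.7,  19.3]), 4.2564191818237305) 0.1375971444985031
```

View pics/top0c.png

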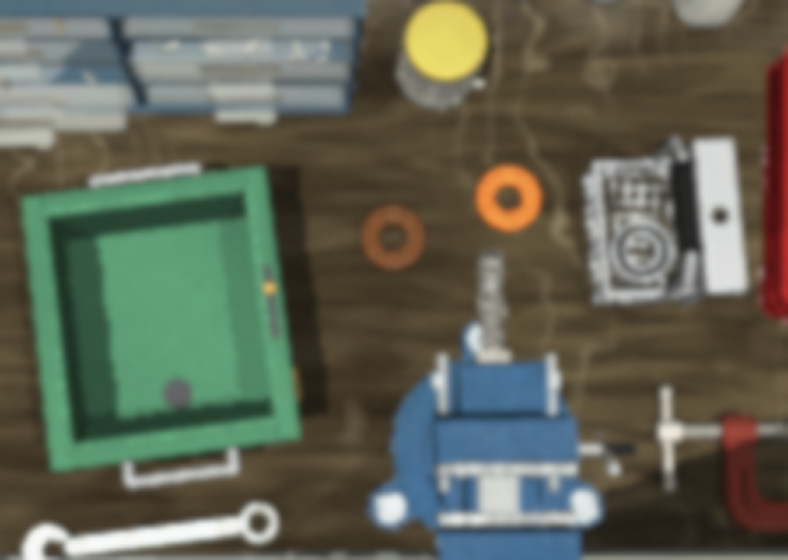

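View pics/side0c.png

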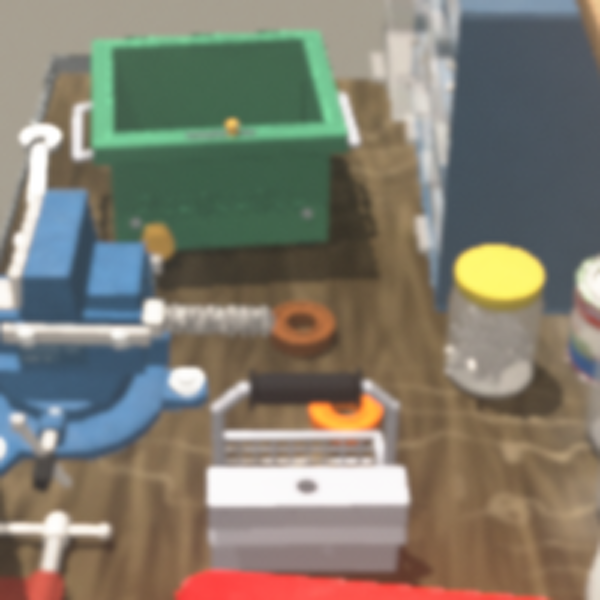

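Zoomed, the leaf's hole is at top px (431.0,181.4) and side px (342,302), and the black sleeve is at top (420.4,178.6) and side (342,269). The bearing lies in the basket at top (407,191). The stud is at top px (302,202) and side px (317,182). Next I'll triangulate these and work out the grasp.

```bash
cat >> h.py <<'E'
def tri(T,S,a,b):
    A=[];y=[]
    for c,(u,v) in((T,a),(S,b)):
        o=ray(c,u,v,0);p=ray(c,u,v,.3);d=(p-o)/np.linalg.norm(p-o);M=np.eye(3)-np.outer(d,d);A.append(M);y.append(M@o)
    x=np.linalg.lstsq(np.vstack(A),np.hstack(y),rcond=None)[0];return x
E
python3 - <<'E'
from h import *
T,S=load("pics/top0.npz"),load("pics/side0.npz")
def dark(c,u,v,w,h,th):
    r=c["color"][v-h:v+h+1,u-w:u+w+1].max(-1).astype(float);m=np.clip(th-r,0,None);k,l,s,_=cv2.connectedComponentsWithStats((m>0).astype(np.uint8));i=1+s[1:,4].argmax()
    m=m*(l==i);V,U=np.mgrid[v-h:v+h+1,u-w:u+w+1];return (m*U).sum()/m.sum(),(m*V).sum()/m.sum(),s[i].tolist()
for n,a,b in (("hole",dark(T,431,181,4,4,170),dark(S,342,302,6,4,170)),("sleeve",dark(T,420,178,7,15,60),dark(S,342,269,22,7,75))):
    print(n,a,b);X=tri(T,S,a[:2],b[:2]);z=.09 if n=="hole" else .142;print(X.round(4),ray(T,*a[:2],z).round(4),ray(S,*b[:2],z if n=="hole" else .139).round(4))
X=tri(T,S,(301.7,202),(317.3,181.6));print("stud",X.round(4),ray(T,301.7,202,.134).round(4),ray(S,317.3,181.6,.133).round(4))
E
```

```text
hole (np.float64(430.26106194690266), np.float64(181.19911504424778), [1, 2, 5, 5, 22]) (np.float64(341.75545851528386), np.float64(301.7685589519651), [4, 3, 5, 3, 12])
[ 0.5988 -0.2187  0.0888] [ 0.5996 -0.2183  0.09  ] [ 0.5978 -0.2202  0.09  ]
sleeve (np.float64(419.8410110069303), np.float64(178.35792906644926), [4, 4, 7, 25, 128]) (np.float64(339.80938242280286), np.float64(270.7975059382423), [4, 4, 36, 8, 202])
[ 0.5966 -0.1806  0.1301] [ 0.5977 -0.1774  0.142 ] [ 0.5932 -0.1917  0.139 ]
stud [0.5374 0.1316 0.1323] [0.5377 0.1316 0.134 ] [0.5369 0.1302 0.133 ]
```

```bash
python3 -m pendant '[{"jaw":1,"linear":[0,0,0],"twist":7.15},{"jaw":1,"linear":[0,0,0],"twist":7.15},{"jaw":1,"linear":[2.4,-2.17,0],"twist":0},{"jaw":1,"linear":[2.4,-2.17,0],"twist":0},{"jaw":1,"linear":[2.4,-2.17,0],"twist":0},{"jaw":1,"linear":[2.4,-2.17,0],"twist":0},{"jaw":1,"linear":[2.4,-2.17,0],"twist":0},{"jaw":1,"linear":[2.4,-2.17,0],"twist":0},{"jaw":1,"linear":[2.4,-2.17,0],"twist":0},{"jaw":1,"linear":[2.4,-2.17,0],"twist":0},{"jaw":1,"linear":[2.4,-2.17,0],"twist":0}]'
python3 -m pendant '[{"jaw":1,"linear":[2.4,-2.17,0],"twist":0},{"jaw":1,"linear":[2.4,-2.17,0],"twist":0},{"jaw":1,"linear":[2.4,-2.17,0],"twist":0},{"jaw":1,"linear":[2.4,-2.17,0],"twist":0},{"jaw":1,"linear":[2.4,-2.17,0],"twist":0},{"jaw":1,"linear":[2.4,-2.17,0],"twist":0},{"jaw":1,"linear":[2.4,-2.17,0],"twist":0},{"jaw":1,"linear":[2.4,-2.17,0],"twist":0},{"jaw":1,"linear":[2.4,-2.17,0],"twist":0},{"jaw":1,"linear":[0,0,0],"twist":0},{"jaw":1,"linear":[0,0,0],"twist":0}]'
```

```text
time: 1.02
position: [0.3928, -0.3881, 0.2392]
tool_rot: [1.0, 0.027, -0.0, -0.0]
ft_force: [0.0, -0.2, -0.2]
grip_width: 0.0869
grip_force: 0.0
time: 1.93
position: [0.5977, -0.1813, 0.2389]
tool_rot: [1.0, 0.029, -0.001, -0.0]
ft_force: [-0.2, -0.5, -0.9]
grip_width: 0.0867
grip_force: 0.0
```

```bash
python3 -m pendant '[{"jaw":1,"linear":[0,0,2.5],"twist":0},{"jaw":1,"linear":[0,0,2.5],"twist":0},{"jaw":1,"linear":[0,0,2.5],"twist":0},{"jaw":1,"linear":[0,0,2.0],"twist":0},{"jaw":1,"linear":[0,0,1.1],"twist":0},{"jaw":1,"linear":[0,0,0],"twist":0},{"jaw":0.5,"linear":[0,0,0],"twist":0},{"jaw":0.3,"linear":[0,0,0],"twist":0},{"jaw":0.2,"linear":[0,0,0],"twist":0},{"jaw":0.1,"linear":[0,0,0],"twist":0},{"jaw":0,"linear":[0,0,0],"twist":0},{"jaw":0,"linear":[0,0,0],"twist":0}]' 40
python3 -m pendant '[{"jaw":0,"linear":[0,0,0],"twist":0},{"jaw":0,"linear":[0,0,0],"twist":0},{"jaw":0,"linear":[0,0,0],"twist":0},{"jaw":0,"linear":[0,0,0],"twist":0},{"jaw":0,"linear":[0,0,0],"twist":0},{"jaw":0,"linear":[0,0,0],"twist":0}]' 40
```

```text
time: 2.93
position: [0.5975, -0.183, 0.1343]
tool_rot: [1.0, 0.027, 0.001, 0.0]
ft_force: [-0.4, -0.3, -0.5]
grip_width: 0.0552
grip_force: 0.0
time: 3.43
position: [0.5971, -0.1826, 0.1335]
tool_rot: [1.0, 0.027, -0.0, -0.0]
ft_force: [0.0, 2.1, -0.1]
grip_width: 0.0154
grip_force: 40.0
```

```bash
python3 -m pendant '[{"jaw":0,"linear":[0,0,-0.5],"twist":0},{"jaw":0,"linear":[0,0,-1],"twist":0},{"jaw":0,"linear":[0,0,-2],"twist":0},{"jaw":0,"linear":[0,0,-2.5],"twist":0},{"jaw":0,"linear":[0,0,-2.5],"twist":0},{"jaw":0,"linear":[0,0,-2.5],"twist":0},{"jaw":0,"linear":[0,0,-2.5],"twist":0},{"jaw":0,"linear":[0,0,-2.5],"twist":0},{"jaw":0,"linear":[0,0,-1.5],"twist":0},{"jaw":0,"linear":[0,0,-0.5],"twist":0},{"jaw":0,"linear":[0,0,0],"twist":0},{"jaw":0,"linear":[0,0,0],"twist":0}]'
python3 - <<'E'
from rig import cams
import cv2,numpy as np
for n in("top","side"):
    c=cams.camera(n);np.savez(f"pics/{n}1.npz",**c)
    r=(slice(120,280),slice(300,470)) if n=="top" else (slice(100,340),slice(240,440))
    cv2.imwrite(f"pics/{n}1.png",cv2.resize(c["color"][r],None,fx=2.5,fy=2.5))
a,b=cv2.imread("pics/top1.png"),cv2.imread("pics/side1.png")
h=np.zeros((600,max(0,425)+500,3),np.uint8);h[:400,:425]=a;h[:600,425:]=b;cv2.imwrite("pics/lift1.png",h[:,:,:] if h.shape[1]<=800 else cv2.resize(h,(800,519)))
E
```

```text
time: 4.43
position: [0.5962, -0.1825, 0.3124]
tool_rot: [1.0, 0.027, -0.001, -0.001]
ft_force: [0.5, -0.6, -5.7]
grip_width: 0.0156
grip_force: 40.0
```

View pics/lift1.png

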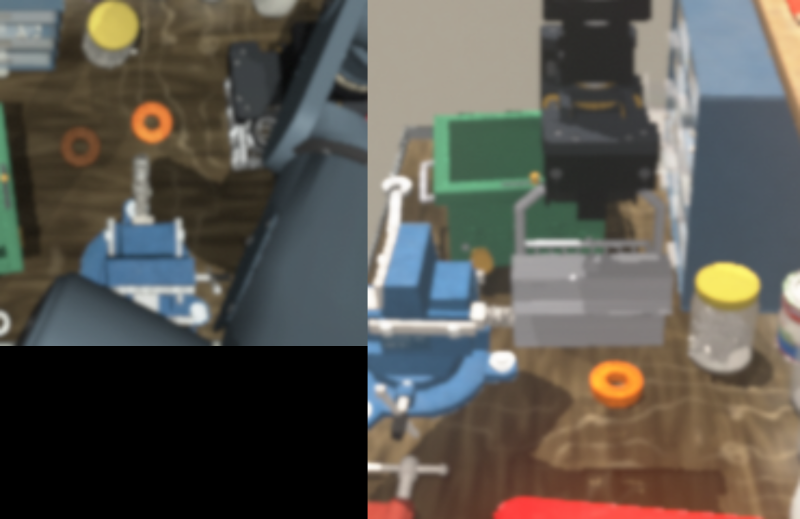

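The basket hangs level from the sleeve, the hook plate shows in the side view, and the bearing is still inside. Next is the move over the tub.

```bash
python3 -m pendant '[{"jaw":0,"linear":[0,0,0],"twist":-2.1},{"jaw":0,"linear":[0,-1,0],"twist":-2.1},{"jaw":0,"linear":[-0.1,-2,0],"twist":0},{"jaw":0,"linear":[-0.1,-2.5,0],"twist":0},{"jaw":0,"linear":[-0.1,-2.5,0],"twist":0},{"jaw":0,"linear":[-0.1,-2.5,0],"twist":0},{"jaw":0,"linear":[-0.1,-2.5,0],"twist":0},{"jaw":0,"linear":[-0.1,-2.5,0],"twist":0},{"jaw":0,"linear":[-0.1,-2.5,0],"twist":0},{"jaw":0,"linear":[-0.1,-2.5,0],"twist":0},{"jaw":0,"linear":[-0.1,-2.5,0],"twist":0},{"jaw":0,"linear":[-0.1,-2.5,0],"twist":0}]'
python3 -m pendant '[{"jaw":0,"linear":[-0.1,-2.5,0],"twist":0},{"jaw":0,"linear":[-0.2,-2.5,0],"twist":0},{"jaw":0,"linear":[-0.2,-2.5,0],"twist":0},{"jaw":0,"linear":[-0.2,-1.5,0],"twist":0},{"jaw":0,"linear":[-0.1,-1,0],"twist":0},{"jaw":0,"linear":[0,-0.5,0],"twist":0},{"jaw":0,"linear":[0,0,0],"twist":0},{"jaw":0,"linear":[0,0,0],"twist":0},{"jaw":0,"linear":[0,0,0],"twist":0}]'
python3 - <<'E'
from rig import cams
import cv2,numpy as np
c=[cams.camera(n) for n in("top","side")]
for n,k in zip(("top","side"),c): np.savez(f"pics/{n}2.npz",**k)
a=cv2.resize(c[0]["color"][140:290,215:375],None,fx=2.5,fy=2.5);b=cv2.resize(c[1]["color"][90:250,240:400],None,fx=2.5,fy=2.5)
h=np.zeros((400,800,3),np.uint8);h[:a.shape[0],:400]=a;h[:,400:]=b;cv2.imwrite("pics/over2.png",h)
E
```

```text
time: 5.53
position: [0.5538, 0.0707, 0.3125]
tool_rot: [0.998, 0.064, -0.001, -0.0]
ft_force: [0.6, -0.2, -5.9]
grip_width: 0.0158
grip_force: 40.0
time: 6.28
position: [0.5342, 0.171, 0.3134]
tool_rot: [0.998, 0.063, -0.0, 0.0]
ft_force: [-0.1, -0.3, -6.5]
grip_width: 0.0154
grip_force: 40.0
```

View pics/over2.png

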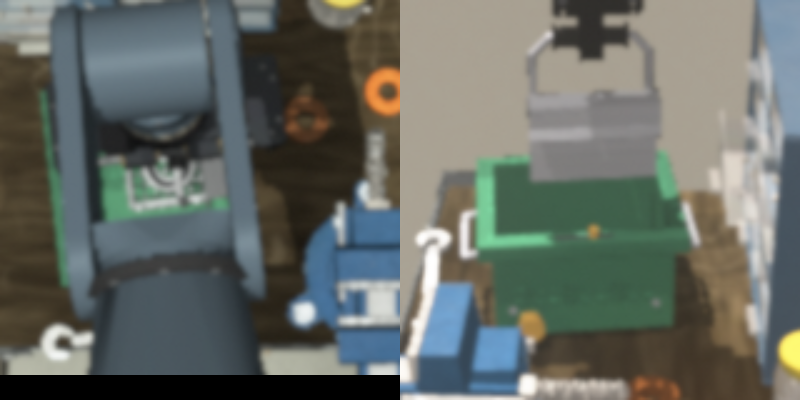

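The basket is over the tub. In the side view the plate runs from about px (292,127) to (344,129), with the stud at (317,182), and the bearing is still visible in the top view. Now I'll check the plate's pose by depth.

```bash
python3 - <<'E'
from h import *
S=load("pics/side2.npz");P=pts(S);x,y,z=[P[...,i] for i in range(3)];col=S["color"]
m=(x>.45)&(x<.62)&(y>.08)&(y<.16)&(z>.18)&(z<.30);m[:, :280]=0
A=P[m];print(len(A),A.min(0),A.max(0))
top=m&(z>.264)&(y<.16); print("leaf",rect(P[top]),np.median(z[top]),top.sum())
B=P[top];c=np.linalg.lstsq(np.c_[B[:,:2]-B[:,:2].mean(0),np.ones(len(B))],B[:,2],rcond=None)[0];print("leaf plane",c)
f=m&(z<.255)&(z>.235);B=P[f];print("lip",rect(B));c=np.linalg.lstsq(np.c_[B[:,[0,2]]-B[:,[0,2]].mean(0),np.ones(len(B))],B[:,1],rcond=None)[0];print("front plane dy/dx,dy/dz",c)
o=load("pics/side0.npz");P0=pts(o);m0=(P0[...,0]>.53)&(P0[...,0]<.67)&(P0[...,1]<-.19)&(P0[...,1]>-.26)&(P0[...,2]>.083)&(P0[...,2]<.1)
B=P0[m0];print("orig leaf",rect(B),np.median(B[:,2]))
m0=(P0[...,0]>.53)&(P0[...,0]<.67)&(P0[...,1]<-.19)&(P0[...,1]>-.26)&(P0[...,2]>.058)&(P0[...,2]<.075);B=P0[m0];c=np.linalg.lstsq(np.c_[B[:,[0,2]]-B[:,[0,2]].mean(0),np.ones(len(B))],B[:,1],rcond=None)[0];print("orig lip",rect(B),c)
E
```

```text
1828 [0.4768675  0.10551556 0.1800053 ] [0.59855293 0.15998506 0.29986852]
leaf ([[476.1000061035156, 159.60000610351562], [480.6000061035156, 110.0], [599.2999877929688, 120.69999694824219], [594.7999877929688, 170.3000030517578]], array([537.7, 140.1]), array([119.2,  49.8]), 5.178382396697998) 0.268482771795642 422
leaf plane [-0.02991061  0.23207082  0.26931836]
lip ([[473.8999938964844, 107.19999694824219], [596.0, 95.80000305175781], [599.0999755859375, 129.8000030517578], [477.1000061035156, 141.1999969482422]], array([536.5, 118.5]), array([ 34.2, 122.6]), 84.67025756835938)
front plane dy/dx,dy/dz [0.1146861  0.25447265 0.11891564]
orig leaf ([[538.9000244140625, -204.89999389648438], [540.5999755859375, -239.0], [659.5999755859375, -233.1999969482422], [657.9000244140625, -199.10000610351562]], array([ 599.3, -219. ]), array([119.1,  34.1]), 2.824103832244873) 0.08858530232830976
orig lip ([[538.5999755859375, -208.10000610351562], [540.7000122070312, -242.0], [659.2999877929688, -234.8000030517578], [657.2000122070312, -200.8000030517578]], array([ 598.9, -221.4]), array([118.8,  34. ]), 3.4917383193969727) [ 0.05429732  0.38654962 -0.23330048]
```

```bash
python3 -m pendant '[{"jaw":0,"linear":[-0.15,0.35,0],"twist":0},{"jaw":0,"linear":[0,0,1],"twist":0},{"jaw":0,"linear":[0,0,2],"twist":0},{"jaw":0,"linear":[0,0,2],"twist":0},{"jaw":0,"linear":[0,0,2],"twist":0},{"jaw":0,"linear":[0,0,2],"twist":0},{"jaw":0,"linear":[0,0,1],"twist":0},{"jaw":0,"linear":[0,0,0],"twist":0},{"jaw":0,"linear":[0,0,0],"twist":0},{"jaw":0,"linear":[0,0,0],"twist":0}]'
python3 - <<'E'
from rig import cams
from h import *
c=cams.camera("side");np.savez("pics/side3.npz",**c)
cv2.imwrite("pics/s3.png",cv2.resize(c["color"][130:230,260:390],None,fx=6,fy=6,interpolation=cv2.INTER_CUBIC))
P=pts(c);x,y,z=[P[...,i] for i in range(3)]
m=(x>.45)&(x<.62)&(y>.08)&(y<.17)&(z>.164)&(z<.18)
B=P[m];print("leaf",rect(B),np.median(B[:,2]))
f=(x>.45)&(x<.62)&(y>.08)&(y<.13)&(z<.155)&(z>.14);B=P[f];print("lip",rect(B),B.mean(0),np.polyfit(B[:,0],B[:,1],1))
g=(x>.45)&(x<.62)&(y>.08)&(y<.13)&(z<.118)&(z>.108);B=P[g];print("rim face",rect(B),B.mean(0),np.polyfit(B[:,0],B[:,1],1))
E
```

```text
time: 7.22
position: [0.5341, 0.1683, 0.2146]
tool_rot: [0.998, 0.064, 0.001, -0.0]
ft_force: [-0.9, -0.4, -5.4]
grip_width: 0.0156
grip_force: 40.0
leaf ([[476.70001220703125, 163.39999389648438], [481.70001220703125, 107.4000015258789], [599.5999755859375, 117.9000015258789], [594.5999755859375, 173.8000030517578]], array([538.2, 140.6]), array([118.4,  56.2]), 5.083009719848633) 0.1694351346100714
lip ([[480.29998779296875, 113.4000015258789], [482.1000061035156, 101.30000305175781], [599.2000122070312, 118.19999694824219], [597.5, 130.39999389648438]], array([539.8, 115.8]), array([118.3,  12.3]), 8.242392539978027) [0.53963868 0.11642639 0.14711756] [0.12597207 0.04844699]
rim face ([[449.79998779296875, 116.5], [450.8999938964844, 108.5], [594.2000122070312, 128.1999969482422], [593.0999755859375, 136.1999969482422]], array([522. , 122.3]), array([144.6,   8.1]), 7.842878341674805) [0.5138372  0.1211385  0.11325259] [0.12208048 0.05840901]
```

View pics/s3.png

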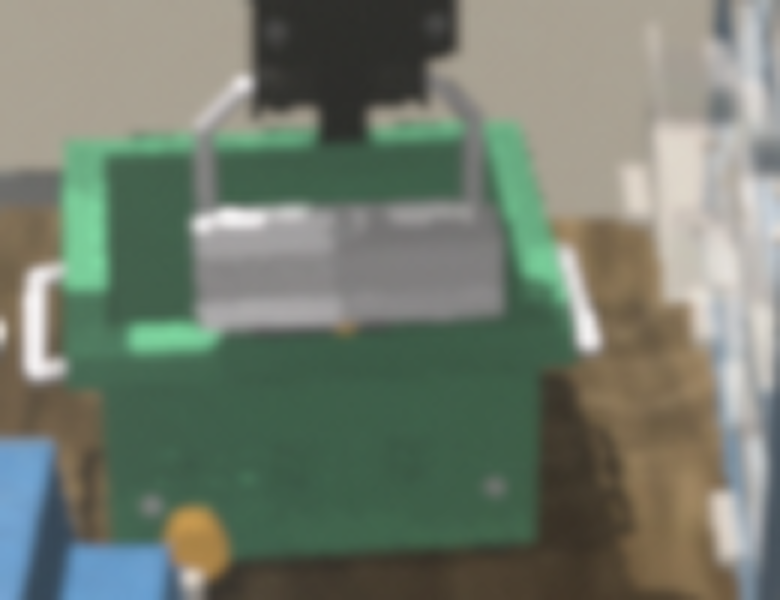

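The side view shows the plate parallel to the rim, with its hole at px (317.2,165.8), right above the stud at (317.5,184). I'll shift 1 mm along the rim and lower slowly.

```bash
python3 -m pendant '[{"jaw":0,"linear":[-0.1,0,0],"twist":0},{"jaw":0,"linear":[0,0,0.7],"twist":0},{"jaw":0,"linear":[0,0,0.7],"twist":0},{"jaw":0,"linear":[0,0,0.5],"twist":0},{"jaw":0,"linear":[0,0,0.5],"twist":0},{"jaw":0,"linear":[0,0,0.5],"twist":0},{"jaw":0,"linear":[0,0,0],"twist":0},{"jaw":0,"linear":[0,0,0],"twist":0}]'
python3 -m pendant '[{"jaw":0,"linear":[0,0,0.3],"twist":0},{"jaw":0,"linear":[0,0,0.3],"twist":0},{"jaw":0,"linear":[0,0,0],"twist":0},{"jaw":0,"linear":[0,0,0],"twist":0}]'
```

```text
time: 7.93
position: [0.5316, 0.1681, 0.1839]
tool_rot: [0.998, 0.064, -0.001, 0.0]
ft_force: [0.3, -0.3, -5.5]
grip_width: 0.0158
grip_force: 40.0
time: 8.27
position: [0.5317, 0.1681, 0.1784]
tool_rot: [0.998, 0.064, -0.0, 0.0]
ft_force: [0.4, 0.1, -6.0]
grip_width: 0.0158
grip_force: 40.0
```

```bash
python3 -m pendant '[{"jaw":0,"linear":[0,0,0.2],"twist":0},{"jaw":0,"linear":[0,0,0.2],"twist":0},{"jaw":0,"linear":[0,0,0],"twist":0},{"jaw":0,"linear":[0,0,0],"twist":0},{"jaw":0,"linear":[0,0,0],"twist":0}]'
python3 -m pendant '[{"jaw":0,"linear":[0,0,0.1],"twist":0},{"jaw":0,"linear":[0,0,0.1],"twist":0},{"jaw":0,"linear":[0,0,0],"twist":0},{"jaw":0,"linear":[0,0,0],"twist":0},{"jaw":0,"linear":[0,0,0],"twist":0}]'
```

```text
time: 8.68
position: [0.5319, 0.1681, 0.1745]
tool_rot: [0.998, 0.064, 0.0, -0.0]
ft_force: [-0.2, 0.4, -6.3]
grip_width: 0.0157
grip_force: 40.0
time: 9.1
position: [0.5322, 0.1684, 0.1733]
tool_rot: [0.998, 0.064, 0.001, -0.0]
ft_force: [-2.0, 2.0, 1.0]
grip_width: 0.0158
grip_force: 40.0
```

Contact came at the height expected for flush. One look, then I'll release.

```bash
python3 - <<'E'
from rig import cams
from h import *
c=cams.camera("side")
cv2.imwrite("pics/s4.png",cv2.resize(c["color"][130:230,260:390],None,fx=6,fy=6,interpolation=cv2.INTER_CUBIC))
P=pts(c);x,y,z=[P[...,i] for i in range(3)]
m=(x>.49)&(x<.59)&(c["color"].astype(int).ptp(-1) if False else np.ptp(c["color"].astype(int),-1)<25)&(y>.1)&(y<.16)&(z>.12)&(z<.145)
B=P[m];print(len(B),np.percentile(B[:,2],[5,25,50,75,95]).round(4))
E
```

```text
377 [0.1212 0.1263 0.1282 0.129  0.1303]
```

View pics/s4.png

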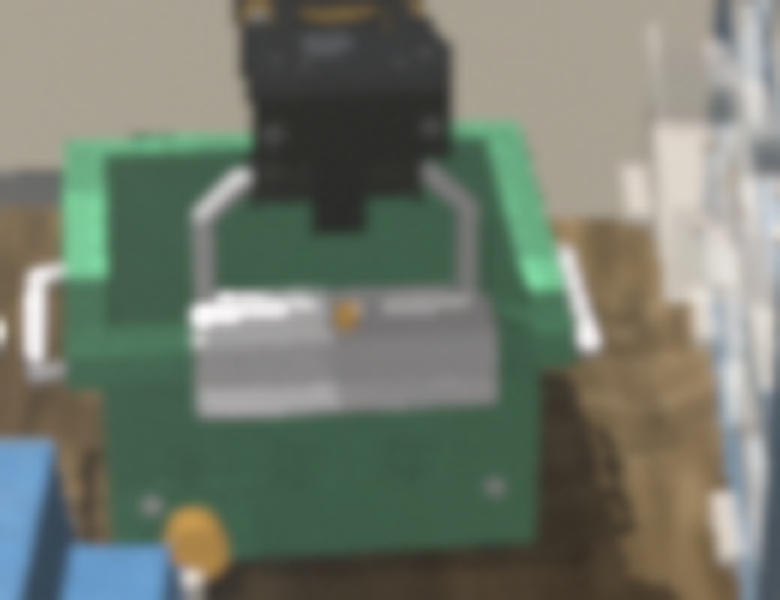

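The stud shows brass through the hole at crop (345,316), and the leaf top is at about 0.1285 m, so it's flush. Releasing and backing off upwards.

```bash
python3 -m pendant '[{"jaw":0.2,"linear":[0,0,0.05],"twist":0},{"jaw":0.25,"linear":[0,0,0],"twist":0},{"jaw":0.3,"linear":[0,0,0],"twist":0},{"jaw":0.5,"linear":[0,0,0],"twist":0},{"jaw":0.5,"linear":[0,0,0],"twist":0},{"jaw":0.6,"linear":[0,0,0],"twist":0},{"jaw":0.6,"linear":[0,0,0],"twist":0},{"jaw":0.6,"linear":[0,0,0],"twist":0}]'
python3 -m pendant '[{"jaw":0.6,"linear":[0,0,-1],"twist":0},{"jaw":0.6,"linear":[0,0,-1],"twist":0},{"jaw":0.6,"linear":[0,0,-2],"twist":0},{"jaw":0.6,"linear":[0,0,-2],"twist":0},{"jaw":0.6,"linear":[0,0,-2],"twist":0},{"jaw":0.6,"linear":[0,0,-2],"twist":0},{"jaw":0.6,"linear":[0,0,-2],"twist":0},{"jaw":0.6,"linear":[0,2.5,0],"twist":0},{"jaw":0.6,"linear":[0,2.5,0],"twist":0},{"jaw":0.6,"linear":[0,2.5,0],"twist":0},{"jaw":0.6,"linear":[0,2.5,0],"twist":0},{"jaw":0.6,"linear":[0,2.5,0],"twist":0}]'
python3 -m pendant '[{"jaw":0.6,"linear":[0,2.5,0],"twist":0},{"jaw":0.6,"linear":[0,2.5,0],"twist":0},{"jaw":0.6,"linear":[0,2.5,0],"twist":0},{"jaw":0.6,"linear":[0,2.5,0],"twist":0},{"jaw":0.6,"linear":[0,2.5,0],"twist":0},{"jaw":0.6,"linear":[0,2.5,0],"twist":0},{"jaw":0.6,"linear":[0,0,0],"twist":0},{"jaw":0.6,"linear":[0,0,0],"twist":0}]'
python3 - <<'E'
from rig import cams
from h import *
T,c=cams.camera("top"),cams.camera("side")
a=cv2.resize(T["color"][150:270,220:340],(400,400));b=cv2.resize(c["color"][140:260,260:380],(400,400))
cv2.imwrite("pics/end.png",np.hstack([a,b]))
for n,k in(("t",T),("s",c)):
    P=pts(k);x,y,z=[P[...,i] for i in range(3)]
    m=(x>.47)&(x<.61)&(np.ptp(k["color"].astype(int),-1)<25)&(y>.1)&(y<.16)&(z>.12)&(z<.145)
    B=P[m];print(n,len(B),rect(B),np.percentile(B[:,2],[5,50,95]).round(4))
E
```

```text
time: 9.82
position: [0.532, 0.168, 0.172]
tool_rot: [0.998, 0.064, 0.0, 0.0]
ft_force: [-0.1, -0.1, -0.2]
grip_width: 0.0492
grip_force: 0.0
time: 10.82
position: [0.548, 0.0431, 0.2936]
tool_rot: [0.998, 0.064, 0.001, 0.0]
ft_force: [1.3, -0.2, -0.4]
grip_width: 0.0525
grip_force: 0.0
time: 11.48
position: [0.5671, -0.1059, 0.2931]
tool_rot: [0.998, 0.062, 0.001, 0.0]
ft_force: [-0.2, 0.2, 0.4]
grip_width: 0.0523
grip_force: 0.0
t 522 ([[476.79998779296875, 110.30000305175781], [599.9000244140625, 109.80000305175781], [600.0999755859375, 158.60000610351562], [477.0, 159.10000610351562]], array([538.5, 134.4]), array([ 48.8, 123.2]), 89.77484130859375) [0.1258 0.1299 0.1337]
s 353 ([[473.6000061035156, 159.8000030517578], [477.3999938964844, 106.5], [597.4000244140625, 115.0999984741211], [593.5, 168.5]], array([535.5, 137.5]), array([120.2,  53.5]), 4.128983020782471) [0.1215 0.1282 0.1311]
```

View pics/end.png

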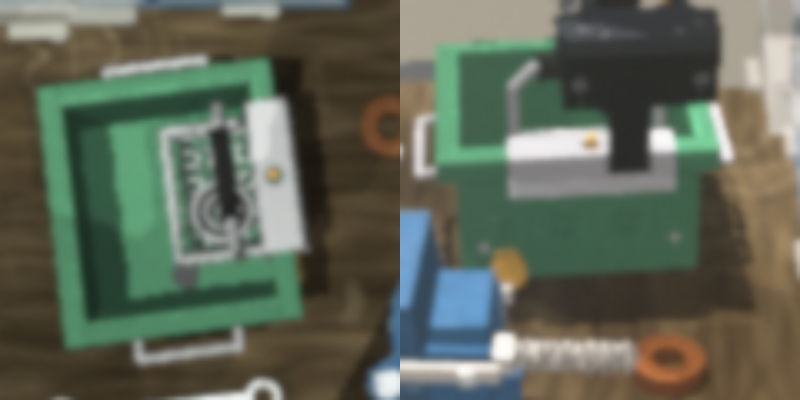

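The basket hangs flush and parallel to the rim, with the stud through the hole (left panel, about (274,174)). The bearing is in the basket (about (215,213)), and the gripper is clear.

```bash
python3 -c "
from rig import robot
print(robot.hand_in())"
```

```text
the job is handed in; nothing more can be done
None
```

The job is handed in: the basket hangs flush over the stud's rim with the bearing inside, and I touched neither the spanner, the brush nor the jar; the hand-in gave no verdict.

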